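Run the bundle press down on a pile of newspapers

ROBOT

A 6-joint arm with a two-finger parallel gripper is mounted at the origin on the work surface. World frame = base frame: x ahead of the robot, y to its left, z up, the work surface at z = 0. Lengths are in m, angles in rad, forces in N, time in s.
With the tool pointing down it reaches from about 0.275 to 0.875 m from the base axis. Payload 12.5 kg.
Tool frame: the origin (TCP) lies midway between the tips of the shut fingers; the grasp point (between the pads) lies 19 mm behind it (bot.grip_point_offset is the z of the grasp point in the tool frame, in m); z points along the fingers, y is the line along which they close (so a half turn about z gives the same grasp; the last joint's range is limited). The gripper opens to 85 mm and grips with 20 to 120 N. Pads are 22 mm wide; open, the fingers measure 114 mm over their backs; the gripper's body (76 mm by 85 mm) begins 54 mm behind the grasp point. The pads swing forward as they close: fully open they stand 13 mm farther back than shut.
Start: joints at [-1.187, 0.351, 1.652, -0, 1.139, -0.085], TCP at [0.249, -0.491, 0.231] pointing down, gripper open.
Joint ranges: [-2.75, 2.75], [-0.79, 2.1], [0.01, 2.65], [-1.57, 4.71], [0.07, 3.14], [-2.87, 2.87]. Speed limits (rad/s): [2.22, 2.22, 2.79, 3.14, 3.14, 3.14].

INTERFACE

Orientations are given as a 3x3 rotation matrix whose columns are the frame's x, y, z axes.
In Python, from workcell import bot gives the robot as it stands.
- The arm moves only by the tool apply_moves, never from a script. Its argument "moves" is a list of rows, each a list of 7 numbers: the shift along the tool's x, y, z normalised to -1 to 1, where 1 is 500 mm, then the turn, a rotation vector about the tool's x, y, z normalised to -1 to 1, where 1 is 45 degrees, then the opening, from 0 (shut) to 1 (fully open). In form: [[dx, dy, dz, rx, ry, rz, fingers], ...]. A call has 1 to 20 rows; each row is the pose to reach, as a shift and turn from the pose commanded when the call began, along the tool's axes at that moment; what a row does not reach only later rows make up. A row lasts 1/12 s, in which the tool goes at most 41.7 mm and 7.16 degrees, less where a joint would pass 70% of its speed; a pose out of reach is approached as far as the arm can. A call with a number of a shift or a turn outside -1 to 1 is refused whole. A call with a gripper value outside its range is refused whole. The fingers move at their own pace and stop on an object; "squeeze" is the grip in N (left out, the last holds). Time passes only in rows, so rows that repeat a pose let the fingers close. It gives the time, the measured TCP pose, the force, the opening and the grip force at its end, in the units of the state.
- bot.observe(): the state, without advancing time (a new reading comes with each control period).
- bot.capture(name): name is "side" or "top" or "wrist"; returns a dict with "color" (420x560x3 uint8, red, green, blue), "range_z" (420x560 float32, m along the optical axis (not along the pixel's ray), 0 where there is no reading), "mtx" (3x3 intrinsics, pixels), "dist" ([k1, k2, p1, p2, k3] as OpenCV has them; the pictures are not rectified), "R" (3x3) and "t" (3): a world point X has camera coordinates R X + t; the wrist camera has in their place "T_tool_cam" (4x4, takes a point from camera to tool coordinates, whose origin is the TCP and whose axes are the flange's). Camera axes: x right, y down, z forward; pixel columns grow to the right and rows downward; lengths in m; the calibration is good to about 2 mm. A picture is of the moment at which its call begins: read the wrist's pose just before it.
- bot.sign_off(): hands the job in; it is judged then, once.
The state is a dict: "clock": time; "joints": joint angles; "qd": joint speeds; "joint_efforts": joint torques, N m; "position": TCP position; "ee_rot": TCP orientation; "force": force on the tool from outside, world axes, zero at the start; "ft_torque": the same for the moment, N m; "grip_width": finger opening in m; "finger_force": force on a finger pad.
Only numpy, scipy, OpenCV 4.12 (cv2) and the standard library are available. Lean on these libraries where they do the work, as an engineer would, in place of code of your own. Each camera call takes 0.05 s, during which the arm holds its last target. There are 200 camera calls.

TASK

Turn the red handwheel of the bundle press clockwise (seen from above), pushing round on a spoke with a fingertip, until the green platen bears on the pile of newspapers finger-tight, then take the finger away. Do not crank it hard, leave the pile where it lies in the press, and leave the mug, the twine and the scissors alone.

Things in the scene. Friction and masses are not known exactly. Their poses are not given: they have to be found in the camera images.
- hub (a point): Centre of the red handwheel, on the vertical screw axis at mid-thickness of the spokes, 0.28 to 0.31 m above the bench; it sinks 24 mm per clockwise turn with screw and platen. Rim 240 mm across its centre line, of 18 mm bar; hub 48 mm across, its nut top 18 mm above this point. The windows between the spokes are open from 24 to 111 mm from the axis; nothing stands above the wheel.
- spoke (a point): A point on the centre line of one of the four spokes (round bars 14 mm thick from hub to rim, 90 degrees apart), 80 mm from the wheel's axis, level with the hub point; it goes round with the wheel.
- spindle (a joint): Angle of handwheel and screw in rad; grows clockwise seen from above, lowering the platen 24 mm a turn. Starts at 0.7 to 3.1; the platen meets the pile at 4.71. 2 to 3 N of push 80 mm from the axis turns it and friction holds it where it is left; past 4.71 the push grows by 1.5 N each 0.1 rad. 6 to 14 N (5.0 to 5.5) is finger-tight; let go, it eases back to 5.2 if it was past that.
- handwheel: The red handwheel; same point as point hub, its x axis along the spoke with the spoke point, z up.
- platen: The green pressing plate, 215 x 290 x 16 mm, origin at the centre of its underside, hanging on the screw; it moves only up and down in the press and carries screw and handwheel.
- press: The fixed green bundle press; origin on the bench under the wheel's axis, z up, y along the bridge from column to column. Base 270 (x) x 400 (y) x 25 mm, columns 24 mm thick at y = +-178 mm, bridge 44 mm wide with its top at 241 mm, cap nuts on its ends up to 263 mm, brass screw nut in its middle 48 mm across, up to 259 mm. The wheel turns above all these.
- pile: A squared-up pile of folded newspapers, 205 x 285 x 100 mm, 3.5 kg, lying loose on the press base under the platen; origin at the centre of its underside, 26 mm above the bench. It gives about 1 mm for each 80 N of pressing.
- twine_mid (a point): Middle (45 mm up) of a standing cone of pink twine, 80 mm in diameter at the foot, 90 mm high; a bystander.
- mug: A white mug, 80 mm in diameter, 90 mm high, handle to its own +y; origin at the centre of its underside; a bystander.
- scissors_pivot (a point): Pivot of a pair of scissors with blue handles lying flat, about 190 mm long and 10 mm high; a bystander.

How it is judged:
At the end, for the whole second after the job is handed in: The platen bears on the pile with more than 20 N and the wheel is at rest (slower than 0.05 rad/s); the pile lies within 15 mm of where it was (contact force between platen and pile above 20 N and value of joint spindle above 4.6 rad and velocity of joint spindle between -0.05 and 0.05 rad/s and distance of pile from where it was at the start of the episode below 0.015 m); the robot touches nothing.
It fails at once if the press is cranked hard: more than 600 N on the pile (about 30 N of push at 80 mm from the axis) (contact force between platen and pile above 600 N).
It fails at once if the wheel is pushed with the gripper's body or the arm in place of the fingers (contact force between the arm and handwheel above 1.5 N).
It fails at once if the pile is shoved or lifted in the press (15 mm) (distance of pile from where it was at the start of the episode above 0.015 m).
It fails at once if the twine, the mug or the scissors are lifted or moved more than 20 mm (distance of any of twine_mid, mug, scissors_pivot from where it was at the start of the episode above 0.02 m).
It also fails if it takes over 64 s, if anything falls off the work surface, if the arm or the gripper's body presses on something with over 40 N, if the wrist force passes 120 N, or if a joint passes its speed limit or range.

## Working session

There is one attempt and no reset: what is moved stays moved. The work goes in short steps, Python scripts to look and compute and a tool call to move; the robot and the scene stay as the last step left them, time stands still between calls to the robot, and variables do not carry over. Pictures are saved under pics/ and viewed, at most 10 in all, crops included, and the job is handed in when it is done.

Besides the shell and the picture viewer there is one more tool, called after "Request:" as name(argument=value, ...), one argument or row to a line, values as JSON. apply_moves: Moves the arm, as the interface text tells. Its arguments: {"type":"object","properties":{"moves":{"type":"array","items":{"type":"array","items":{"type":"number","minimum":-1,"maximum":1}}},"squeeze":{"type":"number"}},"required":["moves"]}

```bash
mkdir -p pics; cat > h.py <<'E'
import numpy as np, cv2
from workcell import bot
def cloud(c):
    h,w=c["range_z"].shape
    u,v=np.meshgrid(np.arange(w),np.arange(h))
    p=cv2.undistortPoints(np.stack([u,v],-1).reshape(-1,1,2).astype(np.float64),c["mtx"],c["dist"]).reshape(h,w,2)
    z=c["range_z"].astype(float)
    X=np.dstack([p[...,0]*z,p[...,1]*z,z])
    return (X-c["t"])@c["R"] , z>0
def red(c):
    hsv=cv2.cvtColor(c["color"],cv2.COLOR_RGB2HSV)
    return ((hsv[...,0]<8)|(hsv[...,0]>172))&(hsv[...,1]>140)&(hsv[...,2]>60)
E
python3 - <<'E'
from h import *
for n in("top","side"):
    c=bot.capture(n); cv2.imwrite(f"pics/{n}0.png",c["color"][...,::-1])
    np.savez(f"{n}0.npz",**c)
    X,ok=cloud(c); m=red(c)&ok; P=X[m]; P=P[(P[:,2]>.2)&(P[:,2]<.36)]
    print(n,len(P),P.min(0),P.max(0),np.median(P,0))
print(bot.observe())
E
```

```text
top 2300 [ 0.42229097 -0.10929797  0.24091036] [0.67175506 0.143008   0.31804699] [0.5401373  0.01345056 0.30581742]
side 5240 [ 0.33996813 -0.9531601   0.20000058] [0.67663801 0.14374823 0.31556492] [0.54650501 0.01066401 0.30544666]
{'clock': 0.1, 'joints': array([-1.18654684e+00,  3.51202263e-01,  1.65238316e+00,  4.52003673e-06,
        1.13911046e+00, -8.45793410e-02]), 'qd': array([-0.00119963, -0.00040461, -0.00093812, -0.00075076,  0.00050568,
       -0.00082494]), 'joint_efforts': array([ 5.10173813e-04, -5.06831074e+01, -2.91874176e+01, -1.10254059e-04,
        2.61948771e-03,  2.68087751e-05]), 'position': array([ 0.2484293 , -0.49034589,  0.23079259]), 'ee_rot': array([[ 8.92098958e-01,  4.51839884e-01, -4.09755927e-04],
       [ 4.51840060e-01, -8.92098375e-01,  1.02432473e-03],
       [ 9.72881724e-05, -1.09894317e-03, -9.99999391e-01]]), 'force': array([-1.01268222, -0.76200769,  0.64642869]), 'ft_torque': array([0.04374533, 0.01453168, 0.01873967]), 'finger_force': 0.0, 'grip_width': 0.08552722074812892}
```

View pics/top0.png

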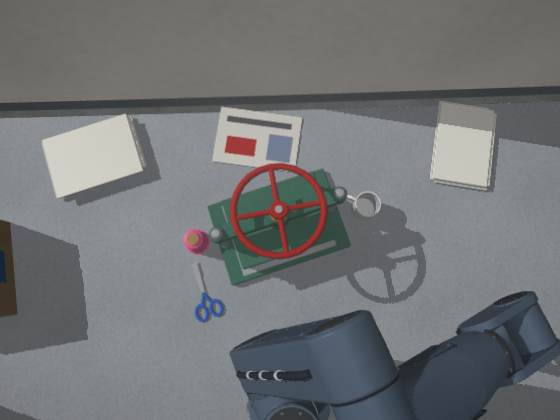

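View pics/side0.png

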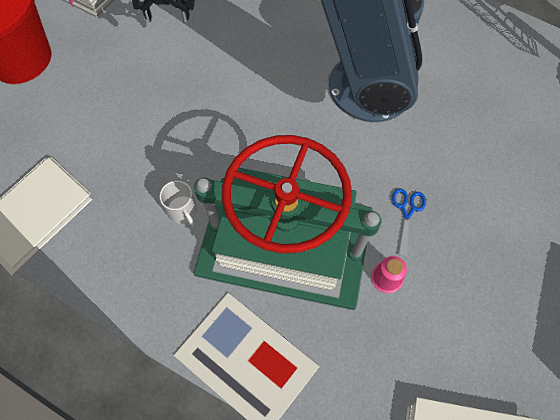

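```bash
cat >> h.py <<'E'
def wheel(c):
    X,ok=cloud(c); m=red(c)&ok; P=X[m]; P=P[(P[:,2]>.24)&(P[:,2]<.34)&(abs(P[:,0]-.547)<.14)&(abs(P[:,1]-.017)<.14)]
    from scipy.optimize import least_squares
    q=np.array([.547,.017])
    for _ in range(4):
        r=np.hypot(*(P[:,:2]-q).T); R=P[(r>.108)&(r<.133)]
        q=least_squares(lambda q:np.hypot(R[:,0]-q[0],R[:,1]-q[1])-.12,q,loss="soft_l1",f_scale=.003).x
    d=P[:,:2]-q; r=np.hypot(*d.T); s=(r>.04)&(r<.1)
    a=np.arctan2(d[s,1],d[s,0]); 
    ph=np.angle(np.exp(4j*a).mean())/4
    for _ in range(3):
        e=(a-ph+np.pi/4)%(np.pi/2)-np.pi/4; g=abs(e*r[s])<.012; ph+=np.median(e[g])
    return q,np.degrees(ph),np.percentile(R[:,2],[10,50,90]),np.percentile(P[s][:,2],[10,50,90]),len(R),s.sum(),g.sum()
E
python3 - <<'E'
from h import *
for n in("top","side"):
    c=dict(np.load(n+"0.npz")); print(n,wheel(c))
    X,ok=cloud(c); d=np.hypot(X[...,0]-.547,X[...,1]-.017); print("hub top",np.percentile(X[(d<.02)&ok&(X[...,2]>.25)][:,2],[10,50,90]))
    hsv=cv2.cvtColor(c["color"],cv2.COLOR_RGB2HSV); g=(hsv[...,0]>40)&(hsv[...,0]<90)&(hsv[...,1]>70)&ok
    P=X[g]; B=P[(P[:,2]>.232)&(P[:,2]<.25)]; print("bridge",len(B),B.min(0),B.max(0))
E
```

```text
top (array([0.54641242, 0.01686534]), np.float64(9.112660863121489), array([0.30230972, 0.30593263, 0.30929559]), array([0.3005971 , 0.30427683, 0.30771199]), 1576, np.int64(378), np.int64(376))
hub top [0.3084086  0.31249012 0.31765657]
bridge 816 [ 0.47567936 -0.16643318  0.23265062] [0.61720802 0.20436724 0.24965563]
side (array([0.55114083, 0.01727947]), np.float64(8.940588302600228), array([0.30193589, 0.3061423 , 0.30878562]), array([0.30063432, 0.30429325, 0.30672656]), 3194, np.int64(811), np.int64(811))
hub top [0.26029451 0.31207375 0.31722667]
bridge 2339 [ 0.48195623 -0.17497052  0.23200884] [0.62238913 0.20684338 0.24998386]
```

The top view shows the wheel at about (279,210), the mug at (367,204), the twine at (196,240) and the scissors at (208,300). The side view agrees. The hub is at about (0.549, 0.017, 0.298), with spokes at 9° + 90°k. I'll push on the 99° spoke with shut fingers and turn the tool along with the wheel.

Request:
apply_moves(
  moves=[
    [0, 0, -0.34, 0, 0, 0, 0],
    [0, 0, -0.34, 0, 0, -0.2, 0],
    [0, 0, -0.34, 0, 0, -1, 0],
    [0, 0, -0.34, 0, 0, -1, 0],
    [0, 0, -0.34, 0, 0, -1, 0],
    [0, 0, -0.34, 0, 0, -1, 0],
    [0, 0, -0.34, 0, 0, -1, 0],
    [0, 0, -0.34, 0, 0, -1, 0],
    [0, 0, -0.34, 0, 0, -1, 0],
  ],
  squeeze=60,
)

```text
clock: 0.85
position: [0.2485, -0.4905, 0.401]
ee_rot: [[0.31, 0.951, -0.0], [0.951, -0.31, 0.001], [0.001, -0.0, -1.0]]
force: [0.4, 0.9, 0.4]
grip_width: 0.0002
finger_force: 0.0
```

Request:
apply_moves(
  moves=[
    [0.63, 0.067, 0, 0, 0, -1, 0],
    [0.63, 0.067, 0, 0, 0, -1, 0],
    [0.63, 0.067, 0, 0, 0, -1, 0],
    [0.63, 0.067, 0, 0, 0, -1, 0],
    [0.63, 0.067, 0, 0, 0, -1, 0],
    [0.63, 0.067, 0, 0, 0, -1, 0],
    [0.63, 0.067, 0, 0, 0, -1, 0],
    [0.63, 0.067, 0, 0, 0, -1, 0],
    [0.63, 0.067, 0, 0, 0, -1, 0],
    [0.63, 0.067, 0, 0, 0, -1, 0],
    [0.63, 0.067, 0, 0, 0, -1, 0],
  ],
)

```text
clock: 1.77
position: [0.3783, -0.2021, 0.4012]
ee_rot: [[-0.451, 0.893, -0.0], [0.893, 0.451, -0.0], [0.0, -0.0, -1.0]]
force: [-0.8, -0.7, 0.0]
grip_width: -0.0003
finger_force: 0.0
```

Request:
apply_moves(
  moves=[
    [0.4, 0.49, 0, 0, 0, -1, 0],
    [0.4, 0.49, 0, 0, 0, -1, 0],
    [0.4, 0.49, 0, 0, 0, -1, 0],
    [0.4, 0.49, 0, 0, 0, -1, 0],
    [0.4, 0.49, 0, 0, 0, -1, 0],
    [0.4, 0.49, 0, 0, 0, -1, 0],
    [0.4, 0.49, 0, 0, 0, -1, 0],
    [0.4, 0.49, 0, 0, 0, -1, 0],
    [0.4, 0.49, 0, 0, 0, -1, 0],
    [0.4, 0.49, 0, 0, 0, -1, 0],
    [0.4, 0.49, 0, 0, 0, -1, 0],
  ],
)

```text
clock: 2.68
position: [0.5067, 0.086, 0.401]
ee_rot: [[-0.95, 0.313, -0.001], [0.313, 0.95, -0.0], [0.0, -0.001, -1.0]]
force: [-0.6, 0.4, 0.6]
grip_width: -0.0002
finger_force: 0.0
```

```bash
cat >> h.py <<'E'
def to(tx,ty,tz,hd):
    o=bot.observe(); R=o["ee_rot"]; d=R.T@(np.array([tx,ty,tz])-o["position"])
    h=np.degrees(np.arctan2(R[1,0],R[0,0])); e=(hd-h+180)%360-180
    print("clock",o["clock"],"pos",o["position"].round(4),"head",round(h,1),"q",o["joints"].round(2),"F",o["force"].round(1),"zax",R[:,2].round(3))
    print("move",(d/.5).round(3),"rz",round(-e/45,3),"grip",o["grip_width"])
E
python3 - <<'E'
from h import *
to(.507,.089,.40,189)
c=dict(np.load("side0.npz"));X,ok=cloud(c)
hsv=cv2.cvtColor(c["color"],cv2.COLOR_RGB2HSV); g=(hsv[...,0]>40)&(hsv[...,0]<90)&(hsv[...,1]>70)&ok
z=X[g][:,2]; h,b=np.histogram(z,np.arange(.1,.26,.004)); print(list(zip(b.round(3).tolist(),h.tolist())))
E
```

```text
clock 2.6833 pos [0.5067 0.086  0.401 ] head 161.8 q [ 0.08  0.16  1.48 -0.    1.5  -1.17] F [-0.6  0.4  0.6] zax [-0.001 -0.    -1.   ]
move [0.001 0.006 0.002] rz -0.606 grip -0.00018845893423618818
[(0.1, 0), (0.104, 0), (0.108, 0), (0.112, 0), (0.116, 0), (0.12, 0), (0.124, 0), (0.128, 0), (0.132, 0), (0.136, 1), (0.14, 0), (0.144, 73), (0.148, 2107), (0.152, 3089), (0.156, 264), (0.16, 122), (0.164, 47), (0.168, 81), (0.172, 22), (0.176, 0), (0.18, 0), (0.184, 0), (0.188, 0), (0.192, 0), (0.196, 0), (0.2, 1), (0.204, 12), (0.208, 30), (0.212, 98), (0.216, 105), (0.22, 127), (0.224, 96), (0.228, 116), (0.232, 151), (0.236, 942), (0.24, 1021), (0.244, 163), (0.248, 119), (0.252, 21)]
```

Request:
apply_moves(
  moves=[
    [0, 0.006, 0, 0, 0, -0.606, 0],
    [0, 0.006, 0, 0, 0, -0.606, 0],
    [0, 0.006, 0, 0, 0, -0.606, 0],
    [0, 0.006, 0, 0, 0, -0.606, 0],
    [0, 0.006, 0, 0, 0, -0.606, 0],
    [0, 0.006, 0, 0, 0, -0.606, 0],
  ],
)

```text
clock: 3.18
position: [0.5075, 0.0889, 0.4015]
ee_rot: [[-0.988, -0.153, 0.0], [-0.153, 0.988, -0.0], [-0.0, -0.0, -1.0]]
force: [-0.2, 0.6, 0.7]
grip_width: 0.0002
finger_force: 0.0
```

```bash
python3 - <<'E'
from h import *
to(.507,.089,.266,189)
c=bot.capture("side"); cv2.imwrite("pics/s1.png",cv2.resize(c["color"][90:290,170:430,::-1],None,fx=3,fy=3))
E
```

```text
clock 3.1833 pos [0.5075 0.0889 0.4015] head -171.2 q [ 0.08  0.16  1.48 -0.    1.5  -1.64] F [-0.2  0.6  0.7] zax [ 0. -0. -1.]
move [0.001 0.    0.271] rz -0.004 grip 0.00023524492530006293
```

View pics/s1.png

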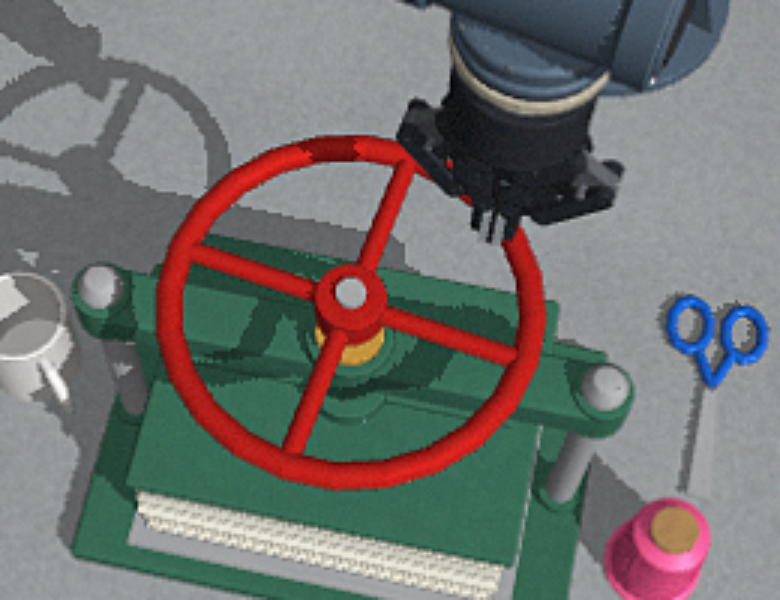

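The shut fingers, at (490,225), hang over the open window behind the left spoke. The knuckles splay wide over the rim, so I'll check how high they sit before going down.

```bash
python3 - <<'E'
from h import *
for n in("side","top"):
    c=bot.capture(n); X,ok=cloud(c); P=X[ok&~red(c)]-np.array([.5075,.0889,.4015])
    for a in(0,1):
        P1=P[(abs(P[:,1-a])<.045)&(P[:,2]>-.03)&(P[:,2]<.12)]
        print(n,"xy"[a],[(lo,int(1000*np.percentile(q,2)),len(q)) for lo in range(-90,90,15) if len(q:=P1[(P1[:,a]*1000>lo)&(P1[:,a]*1000<=lo+15)][:,2])>8])
E
```

```text
side x [(-15, 36, 152), (0, 8, 679), (15, 48, 313)]
side y [(-60, 77, 140), (-45, 52, 206), (-30, 44, 119), (-15, 8, 215), (0, 6, 185), (15, 42, 190), (30, 50, 229), (45, 68, 183), (60, 85, 18)]
top x [(-30, 63, 11), (-15, 48, 9)]
top y [(-45, 50, 12), (30, 63, 11)]
```

Request:
apply_moves(
  moves=[
    [0, 0, 0.08, 0, 0, 0, 0],
    [0, 0, 0.15, 0, 0, 0, 0],
    [0, 0, 0.2, 0, 0, 0, 0],
    [0, 0, 0.239, 0, 0, 0, 0],
    [0, 0, 0.239, 0, 0, 0, 0],
    [0, 0, 0.239, 0, 0, 0, 0],
  ],
)

```text
clock: 3.83
position: [0.5075, 0.0901, 0.2819]
ee_rot: [[-0.988, -0.157, -0.001], [-0.157, 0.988, -0.0], [0.001, 0.0, -1.0]]
force: [0.6, -0.5, 0.8]
grip_width: -0.0004
finger_force: 0.0
```

Request:
apply_moves(
  moves=[
    [-0.004, 0, 0, 0, 0, 0, 0],
    [-0.008, 0, 0, 0, 0, 0, 0],
    [-0.012, 0, 0, 0, 0, 0, 0],
    [-0.016, 0, 0, 0, 0, 0, 0],
    [-0.02, 0, 0, 0, 0, 0, 0],
    [-0.024, 0, 0, 0, 0, 0, 0],
    [-0.024, 0, 0, 0, 0, 0, 0],
  ],
)

```text
clock: 4.42
position: [0.5198, 0.0922, 0.2819]
ee_rot: [[-0.987, -0.159, 0.0], [-0.159, 0.987, 0.0], [-0.0, -0.0, -1.0]]
force: [-0.5, -0.4, 0.1]
grip_width: -0.0001
finger_force: 0.0
```

```bash
python3 - <<'E'
from h import *
to(.507,.089,.282,189)
for n in("top","side"):
    try: print(wheel(bot.capture(n)))
    except Exception as e: print(e)
p=np.array([18,78.])
for f in range(3,46,3):
    a=np.radians(f); q=np.array([[np.cos(a),-np.sin(a)],[np.sin(a),np.cos(a)]])@p-p
    print(f"[{q[0]/500:.3f}, {q[1]/500:.3f}, {24*f/360/500:.4f}, 0, 0, {f/45:.3f}, 0],",end=" ")
E
```

```text
clock 4.4167 pos [0.5198 0.0922 0.2819] head -170.9 q [ 0.09  0.26  1.65  0.    1.23 -1.64] F [-0.5 -0.4  0.1] zax [ 0.  0. -1.]
move [ 0.026 -0.002 -0.   ] rz 0.003 grip -0.00013387929329261084
(array([0.54584206, 0.0178734 ]), np.float64(7.224816818387894), array([0.30244486, 0.30596937, 0.30930463]), array([0.30056714, 0.30409706, 0.30799565]), 1039, np.int64(275), np.int64(275))
(array([0.55027503, 0.01776283]), np.float64(6.925899922818476), array([0.30172027, 0.30594544, 0.30865386]), array([0.30062033, 0.30393891, 0.30689995]), 2439, np.int64(804), np.int64(804))
[-0.008, 0.002, 0.0004, 0, 0, 0.067, 0], [-0.017, 0.003, 0.0008, 0, 0, 0.133, 0], [-0.025, 0.004, 0.0012, 0, 0, 0.200, 0], [-0.033, 0.004, 0.0016, 0, 0, 0.267, 0], [-0.042, 0.004, 0.0020, 0, 0, 0.333, 0], [-0.050, 0.003, 0.0024, 0, 0, 0.400, 0], [-0.058, 0.003, 0.0028, 0, 0, 0.467, 0], [-0.067, 0.001, 0.0032, 0, 0, 0.533, 0], [-0.075, -0.001, 0.0036, 0, 0, 0.600, 0], [-0.083, -0.003, 0.0040, 0, 0, 0.667, 0], [-0.091, -0.006, 0.0044, 0, 0, 0.733, 0], [-0.099, -0.009, 0.0048, 0, 0, 0.800, 0], [-0.106, -0.012, 0.0052, 0, 0, 0.867, 0], [-0.114, -0.016, 0.0056, 0, 0, 0.933, 0], [-0.121, -0.020, 0.0060, 0, 0, 1.000, 0],
```

Request:
apply_moves(
  moves=[
    [-0.008, 0.002, 0.0004, 0, 0, 0.067, 0],
    [-0.017, 0.003, 0.0008, 0, 0, 0.133, 0],
    [-0.025, 0.004, 0.0012, 0, 0, 0.2, 0],
    [-0.033, 0.004, 0.0016, 0, 0, 0.267, 0],
    [-0.042, 0.004, 0.002, 0, 0, 0.333, 0],
    [-0.05, 0.003, 0.0024, 0, 0, 0.4, 0],
    [-0.058, 0.003, 0.0028, 0, 0, 0.467, 0],
    [-0.067, 0.001, 0.0032, 0, 0, 0.533, 0],
    [-0.075, -0.001, 0.0036, 0, 0, 0.6, 0],
    [-0.083, -0.003, 0.004, 0, 0, 0.667, 0],
    [-0.091, -0.006, 0.0044, 0, 0, 0.733, 0],
    [-0.099, -0.009, 0.0048, 0, 0, 0.8, 0],
    [-0.106, -0.012, 0.0052, 0, 0, 0.867, 0],
    [-0.114, -0.016, 0.0056, 0, 0, 0.933, 0],
    [-0.121, -0.02, 0.006, 0, 0, 1, 0],
  ],
)

```text
clock: 5.77
position: [0.5805, 0.0918, 0.2786]
ee_rot: [[-0.809, 0.588, -0.001], [0.588, 0.809, -0.0], [0.001, -0.001, -1.0]]
force: [-3.3, -0.7, -0.5]
grip_width: -0.0
finger_force: 1.1
```

```bash
python3 - <<'E'
from h import *
to(.507,.089,.282,144)
for n in("top","side"):
    print(wheel(bot.capture(n)))
E
```

```text
clock 5.7667 pos [0.5805 0.0918 0.2786] head 144.0 q [ 0.08  0.38  1.49 -0.    1.27 -0.86] F [-3.3 -0.7 -0.5] zax [-0.001 -0.    -1.   ]
move [ 0.116 -0.091 -0.007] rz -0.0 grip -1.6230860750025196e-05
(array([0.54617479, 0.01815386]), np.float64(-35.831167552492076), array([0.29916053, 0.3029291 , 0.30624052]), array([0.29754617, 0.30120117, 0.30484021]), 855, np.int64(183), np.int64(183))
(array([0.54991684, 0.0178254 ]), np.float64(-36.68214708252046), array([0.29894884, 0.30299129, 0.30566655]), array([0.29811081, 0.30126965, 0.30382981]), 2146, np.int64(494), np.int64(494))
```

Request:
apply_moves(
  moves=[
    [-0.008, 0.002, 0.0004, 0, 0, 0.067, 0],
    [-0.017, 0.003, 0.0008, 0, 0, 0.133, 0],
    [-0.025, 0.004, 0.0012, 0, 0, 0.2, 0],
    [-0.033, 0.004, 0.0016, 0, 0, 0.267, 0],
    [-0.042, 0.004, 0.002, 0, 0, 0.333, 0],
    [-0.05, 0.003, 0.0024, 0, 0, 0.4, 0],
    [-0.058, 0.003, 0.0028, 0, 0, 0.467, 0],
    [-0.067, 0.001, 0.0032, 0, 0, 0.533, 0],
    [-0.075, -0.001, 0.0036, 0, 0, 0.6, 0],
    [-0.083, -0.003, 0.004, 0, 0, 0.667, 0],
    [-0.091, -0.006, 0.0044, 0, 0, 0.733, 0],
    [-0.099, -0.009, 0.0048, 0, 0, 0.8, 0],
    [-0.106, -0.012, 0.0052, 0, 0, 0.867, 0],
    [-0.114, -0.016, 0.0056, 0, 0, 0.933, 0],
    [-0.121, -0.02, 0.006, 0, 0, 1, 0],
  ],
)

```text
clock: 7.12
position: [0.6241, 0.0487, 0.2759]
ee_rot: [[-0.159, 0.987, 0.001], [0.987, 0.159, 0.001], [0.001, 0.001, -1.0]]
force: [1.5, 1.7, -0.7]
grip_width: 0.0001
finger_force: 1.2
```

```bash
cat >> h.py <<'E'
def chk():
    o=bot.observe();R=o["ee_rot"];print("clock",o["clock"],"pos",o["position"].round(4),"toolF",(R.T@o["force"]).round(1),"q6",o["joints"][5].round(2))
    r=o["position"][:2]-[.548,.0178]; print("hub in tool",(-R[:2,:2].T@r).round(4))
    for n in("top","side"):
        c=bot.capture(n); w=wheel(c); X,ok=cloud(c)
        hsv=cv2.cvtColor(c["color"],cv2.COLOR_RGB2HSV); g=(hsv[...,0]>40)&(hsv[...,0]<90)&(hsv[...,1]>70)&ok
        z=X[g][:,2]; z=z[(z>.13)&(z<.165)]; print(n,w[0].round(4),round(w[1],1),w[2][1].round(4),w[3][1].round(4),"platen",np.median(z).round(4))
E
python3 - <<'E'
from h import *
c=dict(np.load("side0.npz"));X,ok=cloud(c)
hsv=cv2.cvtColor(c["color"],cv2.COLOR_RGB2HSV); g=(hsv[...,0]>40)&(hsv[...,0]<90)&(hsv[...,1]>70)&ok
z=X[g][:,2]; z=z[(z>.13)&(z<.165)]; print(np.median(z))
chk()
E
```

```text
0.15257943298455637
clock 7.1167 pos [0.6241 0.0487 0.2759] toolF [1.5 1.8 0.7] q6 -0.16
hub in tool [-0.0185 -0.08  ]
top [0.5458 0.0182] 11.6 0.3001 0.2987 platen 0.1462
side [0.5507 0.0163] 9.4 0.3001 0.298 platen 0.1467
```

Request:
apply_moves(
  moves=[
    [-0.008, 0.002, 0.0004, 0, 0, 0.067, 0],
    [-0.017, 0.003, 0.0008, 0, 0, 0.133, 0],
    [-0.025, 0.004, 0.0012, 0, 0, 0.2, 0],
    [-0.033, 0.004, 0.0016, 0, 0, 0.267, 0],
    [-0.042, 0.004, 0.002, 0, 0, 0.333, 0],
    [-0.05, 0.003, 0.0024, 0, 0, 0.4, 0],
    [-0.058, 0.003, 0.0028, 0, 0, 0.467, 0],
    [-0.067, 0.001, 0.0032, 0, 0, 0.533, 0],
    [-0.075, -0.001, 0.0036, 0, 0, 0.6, 0],
    [-0.083, -0.003, 0.004, 0, 0, 0.667, 0],
    [-0.091, -0.006, 0.0044, 0, 0, 0.733, 0],
    [-0.099, -0.009, 0.0048, 0, 0, 0.8, 0],
    [-0.106, -0.012, 0.0052, 0, 0, 0.867, 0],
    [-0.114, -0.016, 0.0056, 0, 0, 0.933, 0],
    [-0.121, -0.02, 0.006, 0, 0, 1, 0],
  ],
)

```text
clock: 8.47
position: [0.6239, -0.0129, 0.2731]
ee_rot: [[0.585, 0.811, 0.002], [0.811, -0.585, 0.0], [0.001, 0.001, -1.0]]
force: [2.1, 1.5, 0.9]
grip_width: 0.0003
finger_force: 1.3
```

```bash
python3 -c "
from h import *
chk()"
```

```text
clock 8.4667 pos [ 0.6239 -0.0129  0.2731] toolF [ 2.4  0.8 -0.9] q6 0.53
hub in tool [-0.0195 -0.0795]
top [0.5461 0.0164] -33.1 0.2974 0.2961 platen 0.1434
side [0.551  0.0156] -34.3 0.2971 0.2954 platen 0.1438
```

Request:
apply_moves(
  moves=[
    [-0.008, 0.002, 0.0004, 0, 0, 0.067, 0],
    [-0.017, 0.003, 0.0008, 0, 0, 0.133, 0],
    [-0.025, 0.004, 0.0012, 0, 0, 0.2, 0],
    [-0.033, 0.004, 0.0016, 0, 0, 0.267, 0],
    [-0.042, 0.004, 0.002, 0, 0, 0.333, 0],
    [-0.05, 0.003, 0.0024, 0, 0, 0.4, 0],
    [-0.058, 0.003, 0.0028, 0, 0, 0.467, 0],
  ],
)

```text
clock: 9.15
position: [0.608, -0.0371, 0.2716]
ee_rot: [[0.837, 0.548, 0.001], [0.548, -0.837, -0.0], [0.001, 0.001, -1.0]]
force: [2.3, 1.6, -0.0]
grip_width: -0.0001
finger_force: 1.2
```

Request:
apply_moves(
  moves=[
    [-0.008, 0.002, 0.0004, 0, 0, 0.067, 0],
    [-0.017, 0.003, 0.0008, 0, 0, 0.133, 0],
    [-0.025, 0.004, 0.0012, 0, 0, 0.2, 0],
  ],
)

```text
clock: 9.4
position: [0.5987, -0.0458, 0.271]
ee_rot: [[0.912, 0.41, 0.001], [0.41, -0.912, -0.0], [0.001, 0.001, -1.0]]
force: [3.3, -1.0, -0.2]
grip_width: 0.0004
finger_force: 1.3
```

```bash
python3 -c "
from h import *
chk()"
```

```text
clock 9.4 pos [ 0.5987 -0.0458  0.271 ] toolF [2.6 2.2 0.2] q6 0.99
hub in tool [-0.0201 -0.0788]
top [0.5462 0.0157] 27.0 0.2953 0.2931 platen 0.1414
side [0.5509 0.0162] 25.6 0.2952 0.2935 platen 0.1419
```

Request:
apply_moves(
  moves=[
    [-0.008, 0.002, 0.0004, 0, 0, 0.067, 0],
    [-0.017, 0.003, 0.0008, 0, 0, 0.133, 0],
    [-0.025, 0.004, 0.0012, 0, 0, 0.2, 0],
    [-0.025, 0.004, 0.0012, 0, 0, 0.2, 0],
  ],
)

```text
clock: 9.83
position: [0.5876, -0.0527, 0.2702]
ee_rot: [[0.965, 0.262, -0.0], [0.262, -0.965, -0.0], [-0.0, -0.0, -1.0]]
force: [-0.9, 0.0, -0.5]
grip_width: -0.0002
finger_force: 0.0
```

Request:
apply_moves(
  moves=[
    [-0.008, 0.002, 0.0004, 0, 0, 0.067, 0],
    [-0.017, 0.003, 0.0008, 0, 0, 0.133, 0],
    [-0.025, 0.004, 0.0012, 0, 0, 0.2, 0],
    [-0.025, 0.004, 0.0012, 0, 0, 0.2, 0],
  ],
)

```text
clock: 10.17
position: [0.5761, -0.0579, 0.2696]
ee_rot: [[0.994, 0.109, -0.0], [0.109, -0.994, 0.0], [-0.0, -0.0, -1.0]]
force: [-0.4, -0.2, 0.2]
grip_width: 0.0005
finger_force: 0.0
```

```bash
python3 -c "
from h import *
chk()"
```

```text
clock 10.1667 pos [ 0.5761 -0.0579  0.2696] toolF [-0.5  0.2 -0.2] q6 1.28
hub in tool [-0.0197 -0.0783]
top [0.5462 0.0157] 7.9 0.2941 0.2927 platen 0.1402
side [0.5509 0.0164] 7.9 0.294 0.2921 platen 0.1407
```

Request:
apply_moves(
  moves=[
    [-0.008, 0.002, 0.0004, 0, 0, 0.067, 0],
    [-0.017, 0.003, 0.0008, 0, 0, 0.133, 0],
    [-0.025, 0.004, 0.0012, 0, 0, 0.2, 0],
  ],
)

```text
clock: 10.52
position: [0.5649, -0.0613, 0.2691]
ee_rot: [[0.999, -0.049, 0.002], [-0.049, -0.999, -0.0], [0.002, 0.0, -1.0]]
force: [6.2, -1.0, -1.9]
grip_width: -0.0002
finger_force: 3.0
```

Request:
apply_moves(
  moves=[
    [-0.008, 0.002, 0.0004, 0, 0, 0.067, 0],
    [-0.017, 0.003, 0.0008, 0, 0, 0.133, 0],
    [-0.025, 0.004, 0.0012, 0, 0, 0.2, 0],
  ],
)

```text
clock: 10.77
position: [0.5526, -0.063, 0.2685]
ee_rot: [[0.979, -0.204, 0.003], [-0.204, -0.979, -0.001], [0.003, 0.0, -1.0]]
force: [8.5, -3.8, -2.1]
grip_width: -0.0002
finger_force: 4.3
```

```bash
python3 -c "
from h import *
chk()"
```

```text
clock 10.7667 pos [ 0.5526 -0.063   0.2685] toolF [9.1 2.  2.1] q6 1.58
hub in tool [-0.021  -0.0781]
top [0.5464 0.0156] -9.1 0.2931 0.2914 platen 0.139
side [0.5509 0.0169] -10.0 0.2927 0.2911 platen 0.1396
```

The push is about 9 N, inside the finger-tight range. Next I'll back the finger off and lift it clear.

Request:
apply_moves(
  moves=[
    [0.01, 0, 0, 0, 0, 0, 0],
    [0.02, 0, 0, 0, 0, 0, 0],
    [0.03, 0, 0, 0, 0, 0, 0],
    [0.036, 0, 0, 0, 0, 0, 0],
    [0.036, 0, 0, 0, 0, 0, 0],
    [0.036, 0, -0.06, 0, 0, 0, 0],
    [0.036, 0, -0.14, 0, 0, 0, 0],
    [0.036, 0, -0.22, 0, 0, 0, 0],
    [0.036, 0, -0.3, 0, 0, 0, 0],
    [0.036, 0, -0.3, 0, 0, 0, 0],
    [0.036, 0, -0.3, 0, 0, 0, 0],
    [0.036, 0, -0.3, 0, 0, 0, 0],
  ],
)

```text
clock: 11.87
position: [0.5689, -0.0663, 0.4176]
ee_rot: [[0.979, -0.206, -0.001], [-0.206, -0.979, 0.0], [-0.001, -0.0, -1.0]]
force: [-0.3, -0.6, -0.4]
grip_width: -0.0
finger_force: 0.0
```

```bash
python3 -c "
from h import *
chk()
cv2.imwrite('pics/end.png',bot.capture('side')['color'][...,::-1])"
```

```text
clock 11.8667 pos [ 0.5689 -0.0663  0.4176] toolF [-0.1  0.6  0.4] q6 1.58
hub in tool [-0.0378 -0.078 ]
top [0.5464 0.0159] -9.9 0.2932 0.2909 platen 0.139
side [0.5511 0.0174] -10.0 0.2927 0.2911 platen 0.1395
```

View pics/end.png

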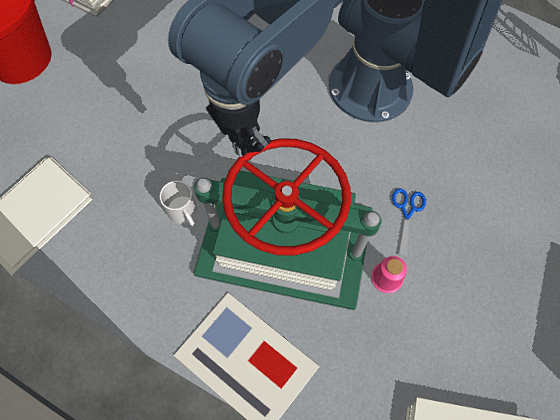

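The wheel at (287,190) stayed where I left it, the fingers at (250,140) are clear above it, and the mug, twine and scissors haven't moved.

```bash
python3 -c "
from workcell import bot
print(bot.sign_off())"
```

```text
the job is handed in; nothing more can be done
None
```

I turned the handwheel about 199° clockwise until the push reached about 9 N, within the finger-tight range, took the finger clear and handed the job in at about 12 s; the wheel stayed put after release, and the sign-off returned no verdict.

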